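# Hold a rail blank to the fence and stop for the mitre saw

## Robot

A 6-joint arm with a two-finger parallel gripper is mounted at the origin on the work surface. World frame = base frame: x ahead of the robot, y to its left, z up, the work surface at z = 0. Lengths are in m, angles in rad, forces in N, time in s.
With the tool pointing down it reaches from about 0.225 to 0.875 m from the base axis. Payload 3.4 kg.
Tool frame: the origin (TCP) lies on the centre line of the jaws, within the pads' length; the fingertips stand 17 mm ahead of it and the grasp point (between the pads) lies 2 mm behind it (nose_length is the distance from the TCP to the fingertips, in m); z points along the fingers, y is the line along which they close (so a half turn about z gives the same grasp; the last joint's range is limited). The gripper opens to 85 mm and grips with 20 to 120 N. Pads are 22 mm wide; open, the fingers measure 114 mm over their backs; the gripper's body (76 mm by 85 mm) begins 54 mm behind the grasp point. The pads swing forward as they close: fully open they stand 13 mm farther back than shut.
Start: joints at [-1.353, 0.276, 1.505, -0, 1.361, -0.121], TCP at [0.191, -0.542, 0.248] pointing down, gripper open.
Joint ranges: [-2.89, 2.89], [-0.75, 2.08], [0.22, 2.7], [-1.18, 4.32], [0.11, 2.71], [-2.7, 2.7]. Speed limits (rad/s): [2.57, 2.57, 3.14, 3.14, 3.14, 3.14].

## Interface

Orientations are given as a unit quaternion [w, x, y, z].
In Python, from rig import get_state, get_image, sign_off, find_in, place_of, nose_length gives the robot as it stands.
- The arm moves only by the tool apply_moves, never from a script. Its argument "deltas" is one flat list of numbers, 5 for each row, row after row: the finger opening in mm, from 0 to 85.4, then the shift along the tool's x, y, z in mm, then the turn about the tool's z in degrees. A call has 1 to 12 rows; each row is the pose to reach, as a shift and turn from the pose commanded when the call began, along the tool's axes at that moment; what a row does not reach only later rows make up. A row lasts 1/12 s, in which the tool goes at most 41.7 mm and 7.16 degrees, less where a joint would pass 70% of its speed; a pose out of reach is approached as far as the arm can. A call with a gripper value outside its range is refused whole. The fingers move at their own pace and stop on an object; "squeeze" is the grip in N (left out, the last holds). Time passes only in rows, so rows that repeat a pose let the fingers close. It gives the time, the measured TCP pose, the force, the opening and the grip force at its end, in the units of the state.
- get_state(): the state, without advancing time (a new reading comes with each control period).
- get_image(name): name is "scene" or "top" or "wrist"; returns a dict with "frame" (384x512x3 uint8, red, green, blue), "K" (3x3 intrinsics, pixels), "k1" (the pictures are not rectified: a ray, as slopes to the right and down, at radius r is drawn at 1 + k1 r^2 times it, then the intrinsics apply), "position" and "orientation" of the camera in the world. Camera axes: x right, y down, z forward; pixel columns grow to the right and rows downward; lengths in m; the calibration is good to about 2 mm. A picture is of the moment at which its call begins. There is no depth.
- sign_off(): hands the job in; it is judged then, once.
Trained networks look in a picture, given as the dict that the camera call returned (one of the last four; its "shot" number tells which), for a name from the list of things; names that differ only in an ending like _2 or _b are one class to them, and where a whole thing is asked for, a point or a joint stands for the part that bears it (a point fixed in the world has none). Each returns a list of dicts, best first, with "score" (0 to 1); they miss things now and then, are a little off and sometimes report something else, mostly with a low value. They report only what shows in the picture. A call takes as long as a camera call.
- find_in(query, picture): "point" ([column, row] in pixels, amid what is visible of it).
- place_of(query, picture): "point" ([column, row] in pixels: a listed point, or the origin of a listed thing).
The state is a dict: "clock": time; "qpos": joint angles; "qd": joint speeds; "effort": joint torques, N m; "position": TCP position; "ee_rot": TCP orientation; "contact_force": force on the tool from outside, world axes, zero at the start; "moment": the same for the moment, N m; "width": finger opening in m; "gripper_force": force on a finger pad.
Only numpy, scipy, OpenCV 4.12 (cv2) and the standard library are available. Lean on these libraries where they do the work, as an engineer would, in place of code of your own. Each camera call takes 0.05 s, during which the arm holds its last target. There are 200 camera calls.

## Task

Book the rail just cut by pushing the red lever of the tally counter all the way to its stop and letting it spring back. Then load the next blank, the long rebated rail lying on the saw station's bed: bring it flat on the bed, rebate up and towards you, its whole back edge against the fence and its right-hand end against the stop block, and finish while still holding it there for the cut with one firm diagonal push, down onto the bed and in against the fence together. Do not bump the saw, and leave the offcut, tape measure, pencil and cut rails where they lie.

Things in the scene. Friction and masses are not known exactly. Their poses are not given: they have to be found in the camera images.
- tally_lever (a joint): lever of the tally counter, rad: 0 = at rest, leaning 0.44 rad back towards the robot; it swings up and over, away from the robot (along the counter's +x), to a hard stop at 0.90. A light spring (about 2 N at the grip) returns it to 0 when let go
- lever_grip (a point): centre of the lever's red grip: a cylinder 16 mm in diameter, 30 mm long, along the counter's y. At rest 84 mm above the bed. It runs on an arc of 64 mm radius about an axle along y, 26 mm above the bed at the counter's x = 0: from x = -27 mm (rest) to +28 mm (stop), 90 mm above the bed at mid-swing, 83 mm at the stop
- tally: green lever tally counter, 46 (x) x 70 (y) x 42 mm high on a 56 x 94 mm foot plate, fixed to the bed's right end; origin: centre of its underside, on the bed; z up, +x away from the robot, turned up to 0.25 rad. The lever is on its right (-y) side: its grip reaches from y = -48 to -78 mm (centre -64), above and outside the housing
- blank_mid (a point): centre of the blank, a loose light-wood rail 500 (y) x 56 (x) x 34 mm, 0.36-0.56 kg; 17 mm above its underside. Along its upper edge nearest the robot runs a rebate 20 wide, 14 deep: floor 20 mm above the underside at x = -28 to -8 mm from here, upright wall at x = -8 facing the robot, 36 mm of wood behind. Starts flat on the bed, 50-90 mm before the fence, 10-70 mm left of the stop
- blank_stop_end (a point): lower back corner of the blank at its right-hand end (underside, edge towards the fence, end towards the stop block): x = +28, y = -250 mm from the blank's centre, 17 mm lower
- blank_saw_end (a point): lower back corner of the blank at its left-hand end, by the saw: x = +28, y = +250 mm from the blank's centre, 17 mm lower
- blank: the same blank; origin: centre of its underside; x across, towards the fence; y along, away from the stop; z up; starts skewed up to 0.1 rad to the fence
- bed: level bed of the saw station (fixed), top 60 mm above the bench: white wing board (x = -210 to 60, y = -420 to 128 mm) and, flush on its left, the saw's metal table (x from -130, y = 132 to 508 mm). Origin: on the bench below the fence face; x square to the fence, away from the robot; y along it. The saw's mitre arm with black knob sticks out to x = -293 at y = 320 mm, below bed level
- fence: fence (fixed): aluminium, 55 mm high, 30 mm thick, y = -300 to 128 mm, continued in line by the saw's grey fence, 66 mm high, to y = 503 mm, with a gap at the blade. Origin: on the bed's top at the foot of the working face, which is the plane x = 0 and faces the robot (-x); y along the fence to the left, z up; set up to 0.1 rad askew to the robot
- stop: stop block (fixed): dark wood, 56 mm out from the fence, 26 mm long, 50 mm high, on an aluminium carrier with red knob over the fence, up to 95 mm above the bed. Origin: on the bed's top, at the fence face and the stop face; the stop face is the plane y = 0 and looks to +y (left, to the saw); block and carrier fill y = 0 to -40 mm, x = -56 to 37 mm; axes as the fence's
- saw: compact blue mitre saw, head locked up (fixed). Origin: on the bench below the fence face, in the blade's plane, 320 mm left of the fence's origin; axes as the fence's. Head and black handle fill x = -175 to 310 mm, y = -25 to 175 mm, 190 to 440 mm above the bench
- rail_a: finished rail 410 x 56 x 34 mm lying on the bench behind the fence; bystander, origin at its underside
- rail_b: second finished rail, lying on the first; bystander, origin at its underside
- offcut: rail offcut 75 x 56 x 34 mm lying on the bed between counter and stop block; bystander, origin at its underside
- tape: yellow tape measure 70 x 36 x 55 mm, standing on the bed by the fence, between counter and stop block; bystander, origin at its underside
- pencil: flat red carpenter's pencil 175 x 14 x 8 mm, lying along the front edge of the bed; bystander, origin at its underside

How it is judged:
On the way, in this order (a step that is already met when the one before it is completed fails the run):
1. the tally lever is pushed to its stop (value of joint tally_lever above 0.84 rad), for 0.05 s.
2. the tally lever is let go and has sprung back (value of joint tally_lever below 0.06 rad and contact force between tally and the arm below 0.1 N and contact force between tally and the fingers below 0.1 N), for 0.2 s.
3. the blank lies flat on the bed against fence and stop block (x of each of blank_stop_end, blank_saw_end in the frame of fence above -0.003 m and y of blank_stop_end in the frame of stop between -0.003 and 0.003 m and z of each of blank_stop_end, blank_saw_end in the frame of fence below 0.003 m and angle between blank_mid's own z axis and vertical below 0.03 rad), for 0.2 s.
At the end, for the whole second after the job is handed in: Still held by the robot, blank at rest and flat on the bed, back edge within 3 mm of the fence at both ends, right end within 3 mm of the stop, pressed on the fence with over 3 N and on the bed with over 9 N (its weight is 3.5 to 5.5 N); tally lever back at rest (all of step 3 and contact force between blank and fence above 3 N and contact force between blank and bed above 9 N and contact force between blank and the fingers above 4 N and linear speed of blank below 0.01 m/s and value of joint tally_lever below 0.06 rad); the arm keeps its last pose, push and grip.
It fails at once if the arm or gripper bumps the saw (contact force between saw and the arm above 3 N or contact force between saw and the fingers above 3 N).
It fails at once if a bystander (cut rails, offcut, tape measure, pencil) is shifted by more than 25 mm (distance of any of rail_a, rail_b, offcut, tape, pencil from where it was at the start of the episode above 0.025 m).
It also fails if it takes over 64 s, if anything falls off the work surface, if the arm or the gripper's body presses on something with over 40 N, if the wrist force passes 120 N, or if a joint passes its speed limit or range.

## Working session

There is one attempt and no reset: what is moved stays moved. The work goes in short steps, Python scripts to look and compute and a tool call to move; the robot and the scene stay as the last step left them, time stands still between calls to the robot, and variables do not carry over. Pictures are saved under pics/ and viewed, at most 10 in all, crops included, and the job is handed in when it is done.

Besides the shell and the picture viewer there is one more tool, called after ">>>" as name(argument=value, ...) on one line, values as JSON. apply_moves: Moves the arm, as the interface text tells. Its arguments: {"type":"object","properties":{"deltas":{"type":"array"},"squeeze":{"type":"number"}},"required":["deltas"]}

```bash
ls; mkdir -p pics; cat > h.py <<'E'
import numpy as np, cv2
from scipy.spatial.transform import Rotation as R
from rig import *
def rot(q): return R.from_quat([q[1],q[2],q[3],q[0]]).as_matrix()
def ray(im,p):
    K=np.array(im["K"]); x=np.array([(p[0]-K[0,2])/K[0,0],(p[1]-K[1,2])/K[1,1]])
    u=x.copy()
    for _ in range(20): u=x/(1+im["k1"]*(u@u))
    return np.array(im["position"]), rot(im["orientation"])@np.array([u[0],u[1],1.])
def atz(im,p,z):
    o,d=ray(im,p); return o+d*(z-o[2])/d[2]
def proj(im,P):
    c=rot(im["orientation"]).T@(np.array(P)-np.array(im["position"])); u=c[:2]/c[2]; u=u*(1+im["k1"]*(u@u)); K=np.array(im["K"])
    return np.array([K[0,0]*u[0]+K[0,2],K[1,1]*u[1]+K[1,2]])
def tri(rs):
    A=0;b=0
    for o,d in rs:
        d=d/np.linalg.norm(d); M=np.eye(3)-np.outer(d,d); A=A+M; b=b+M@o
    return np.linalg.solve(A,b)
def save(im,n): cv2.imwrite("pics/"+n+".png",im["frame"][:,:,::-1])
E
cat > m.py <<'E'
from h import *
np.set_printoptions(precision=4,suppress=True)
ims={n:get_image(n) for n in ("scene","top","wrist")}
s=get_state(); print(s["clock"],s["position"],s["ee_rot"],s["width"],nose_length)
for n,i in ims.items(): save(i,n+"0"); print(n,i["position"],i["orientation"],i["k1"])
for q in ["lever_grip","tally","blank_mid","blank_stop_end","blank_saw_end","fence","stop","saw","bed","offcut","tape","pencil"]:
    rs=[]
    for n,i in ims.items():
        r=place_of(q,i)
        if r: print(q,n,np.round(r[0]["point"],1),round(r[0]["score"],2), atz(i,r[0]["point"],.06)); 
        if r and r[0]["score"]>.5: rs.append(ray(i,r[0]["point"]))
    if len(rs)>1: print("   TRI",tri(rs))
im=np.hstack([ims["scene"]["frame"],ims["top"]["frame"]])
E
python3 m.py
```

```text
pics
0.15 [ 0.191  -0.542   0.2476] [-0.0007  0.9857  0.1686 -0.    ] 0.08502712814803813 0.017
scene [1.2789 0.6865 0.7921] [-0.181   0.3569  0.8139 -0.4212] -0.12960066238296458
top [0.4441 0.036  1.1533] [-0.0491  0.7114 -0.6998  0.0414] -0.032969853800661496
wrist [ 0.2538 -0.5205  0.3733] [ 0.1066  0.8095 -0.5722 -0.0769] -0.07893082928676036
lever_grip scene [193.8 131.6] 0.47 [ 0.3708 -0.5762  0.06  ]
lever_grip top [429. 232.] 0.66 [ 0.4732 -0.4762  0.06  ]
tally scene [205.8 156.6] 0.85 [ 0.4778 -0.3688  0.06  ]
tally top [393.  223.8] 0.88 [ 0.4965 -0.3668  0.06  ]
   TRI [ 0.4923 -0.3582  0.0716]
blank_mid scene [194.  219.5] 0.4 [ 0.7514 -0.0991  0.06  ]
blank_mid top [218.3 238.8] 0.7 [0.4429 0.1627 0.06  ]
blank_stop_end scene [260.8 185.6] 0.9 [ 0.4823 -0.0767  0.06  ]
blank_stop_end top [295.  224.9] 0.62 [ 0.4887 -0.0689  0.06  ]
   TRI [ 0.489  -0.069   0.0666]
fence scene [256.7 206.6] 0.96 [ 0.5772 -0.0048  0.06  ]
fence top [278.5 196. ] 0.86 [ 0.5761 -0.018   0.06  ]
   TRI [ 0.5738 -0.0147  0.0539]
stop scene [231.2 190.9] 0.82 [ 0.5713 -0.1275  0.06  ]
stop top [312.2 190.3] 0.66 [ 0.5954 -0.1212  0.06  ]
   TRI [ 0.5894 -0.1147  0.0762]
saw scene [191.3 219.6] 0.52 [ 0.7573 -0.1048  0.06  ]
saw top [219.1 237.3] 0.19 [0.4474 0.1604 0.06  ]
bed scene [256.6 216.1] 0.72 [0.6122 0.0283 0.06  ]
bed top [280.2 198.2] 0.91 [ 0.5694 -0.0233  0.06  ]
   TRI [ 0.571  -0.0211  0.0111]
offcut top [353.7 245.8] 0.65 [ 0.4286 -0.246   0.06  ]
tape scene [205.3 174. ] 0.73 [ 0.5604 -0.2733  0.06  ]
tape top [361.1 203.7] 0.56 [ 0.5564 -0.2707  0.06  ]
   TRI [ 0.5581 -0.2728  0.0586]
pencil top [274.2 265.5] 0.66 [ 0.3664 -0.0072  0.06  ]
```

View pics/top0.png

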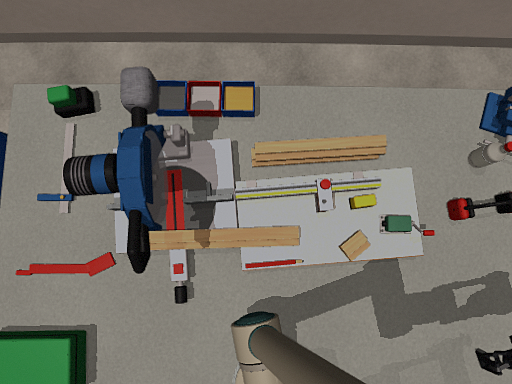

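View pics/scene0.png

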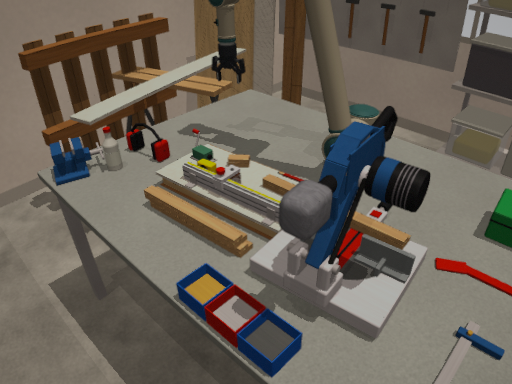

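View pics/wrist0.png

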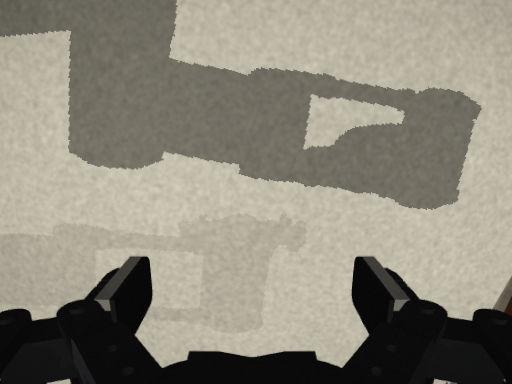

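Top view: the blank lies in front of the fence from about (150,240) to (300,236), the stop block is at (324,190), the tally is at (398,223) and the red grip is at (429,232). The offcut is at (354,245) and the pencil at (273,264). The scene view agrees, and the wrist camera sees only bare bench.

```bash
cat > m2.py <<'E'
from h import *
np.set_printoptions(precision=4,suppress=True)
t=get_image("top"); sc=get_image("scene")
for n,p,z in [("bedFR",(422,255),.06),("bedRR",(411,168),.06),("bedFL",(242,270),.06),("blankRtopfront",(300,244),.08),("blankRback",(299,226),.094),("blankLback",(150,231),.094),("blankLfront",(150,249),.08),("grip",(429,232),.144)]: print(n,atz(t,p,z))
for q in ["lever_grip","tally","stop"]:
    for i in (t,sc):
        for f in (find_in,place_of):
            print(q,f.__name__,[(np.round(r["point"],1),round(r["score"],2)) for r in f(q,i)[:3]])
rs=[ray(t,(429,232)),ray(sc,(196,131))]; print(tri(rs))
# yaw hyps
c=cv2.resize(t["frame"][160:270,220:440],None,fx=3.6,fy=3.6,interpolation=cv2.INTER_CUBIC)
cv2.imwrite("pics/tc.png",c[:,:,::-1])
s=get_state(); print(s["contact_force"])
E
python3 m2.py
```

```text
bedFR [ 0.404  -0.4521  0.06  ]
bedRR [ 0.6701 -0.4284  0.06  ]
bedFL [0.3514 0.0889 0.06  ]
blankRtopfront [ 0.4317 -0.082   0.08  ]
blankRback [ 0.4842 -0.0774  0.094 ]
blankLback [0.462  0.3615 0.094 ]
blankLfront [0.409 0.363 0.08 ]
grip [ 0.471  -0.4368  0.144 ]
lever_grip call []
lever_grip call [(array([430.8, 234.1]), 0.54)]
lever_grip call []
lever_grip call [(array([196.3, 131.4]), 0.64), (array([255.1, 207.9]), 0.17)]
tally call [(array([399.4, 224.6]), 0.74), (array([272. , 266.7]), 0.23)]
tally call [(array([395.5, 223.4]), 0.73)]
tally call [(array([200. , 153.2]), 0.66)]
tally call [(array([203.5, 155.5]), 0.74)]
stop call [(array([321.6, 196. ]), 0.85)]
stop call [(array([312.7, 193.8]), 0.56)]
stop call [(array([223.8, 177. ]), 0.73)]
stop call [(array([229.3, 193.6]), 0.9)]
[ 0.4682 -0.4329  0.1448]
[ 0.1195  0.75   -0.0266]
```

View pics/tc.png

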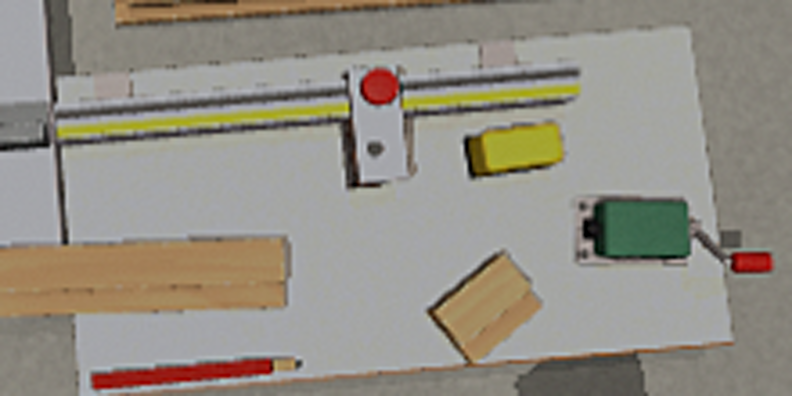

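>>> apply_moves(deltas=[0, 60, -5, 20, 6, 0, 110, -10, 40, 12, 0, 150, -15, 60, 18, 0, 190, -20, 75, 19.4, 0, 225, -21, 88, 19.4, 0, 255, -21, 96, 19.4, 0, 255, -21, 96, 19.4, 0, 255, -21, 96, 19.4, 0, 255, -21, 96, 19.4], squeeze=40)

```text
clock: 3.4
position: [0.4255, -0.4369, 0.1515]
ee_rot: [-0.0, 1.0, 0.002, -0.001]
contact_force: [-0.3, -0.6, 0.6]
width: -0.0002
gripper_force: 0.0
```

```bash
cat > m3.py <<'E'
from h import *
import sys
np.set_printoptions(precision=4,suppress=True)
s=get_state(); print(s["clock"],s["position"],s["ee_rot"],s["contact_force"],s["width"])
w=get_image("wrist"); save(w,sys.argv[1])
for q in sys.argv[2:]:
    q,z=q.split(":")
    for r in place_of(q,w)[:2]: print(q,np.round(r["point"],1),round(r["score"],2),atz(w,r["point"],float(z)))
E
python3 m3.py w1 lever_grip:.144
```

```text
3.4 [ 0.4255 -0.4369  0.1515] [-0.0004  1.      0.0015 -0.0006] [-0.3402 -0.6257  0.5969] -0.00015273685986403598
lever_grip [249.4 175.1] 0.9 [ 0.4685 -0.4362  0.144 ]
```

View pics/w1.png

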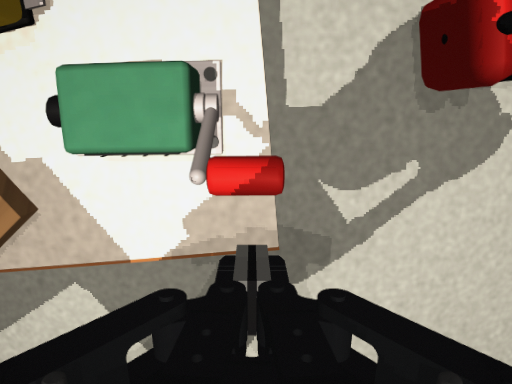

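The closed fingers (col 251) are lined up behind the red grip (207–284, row 175). Now pushing.

>>> apply_moves(deltas=[0, 15, 0, 0, 0, 0, 27, 0, 0, 0, 0, 38, 0, 0, 0, 0, 48, 0, 0, 0, 0, 58, 0, 0, 0, 0, 67, 0, 0, 0, 0, 74, 0, 0, 0, 0, 78, 0, 0, 0, 0, 80, 0, 0, 0, 0, 82, 0, 0, 0])

```text
clock: 4.33
position: [0.5052, -0.4373, 0.1513]
ee_rot: [-0.001, 1.0, 0.0, -0.002]
contact_force: [-6.8, -1.0, -3.1]
width: -0.0002
gripper_force: 3.4
```

>>> apply_moves(deltas=[0, 2, 0, 0, 0, 0, 3, 0, 0, 0, 0, 3, 0, 0, 0])

```text
clock: 4.58
position: [0.5056, -0.4373, 0.1512]
ee_rot: [-0.001, 1.0, 0.0, -0.004]
contact_force: [-9.5, -0.5, -2.3]
width: -0.0003
gripper_force: 4.7
```

```bash
python3 m3.py w2 lever_grip:.143
```

```text
4.5833 [ 0.5056 -0.4373  0.1512] [-0.0011  1.      0.0002 -0.0044] [-9.5254 -0.5381 -2.3105] -0.0003222570508178487
lever_grip [245.1 233.1] 0.6 [ 0.524  -0.4348  0.143 ]
```

>>> apply_moves(deltas=[0, -35, 0, 0, 0, 0, -70, 0, 0, 0, 0, -95, 0, 0, 0, 0, -97, 0, -35, 0, 0, -97, 0, -70, 0, 0, -95, -30, -100, -7, 0, -92, -65, -100, -14, 0, -89, -105, -100, -21, 0, -86, -145, -100, -28, 0, -83, -185, -100, -35, 0, -80, -225, -100, -42, 0, -80, -265, -100, -49])

```text
clock: 5.68
position: [0.4306, -0.1709, 0.2532]
ee_rot: [0.001, 0.909, 0.417, 0.002]
contact_force: [0.7, -0.0, -0.0]
width: 0.0002
gripper_force: 0.0
```

```bash
python3 m3.py w3 stop:.06 blank_stop_end:.06 fence:.06 lever_grip:.144; python3 - <<'E'
from h import *
np.set_printoptions(precision=4,suppress=True)
print(get_state()["qpos"])
t=get_image("top")
for q in ["stop","lever_grip","blank_stop_end"]:
    for r in place_of(q,t)[:1]: print(q,r["point"],atz(t,r["point"],.06))
E
```

```text
5.6833 [ 0.4306 -0.1709  0.2532] [0.001  0.9089 0.4171 0.002 ] [ 0.6869 -0.0315 -0.0352] 0.0001859282171636168
stop [344.9  36.6] 0.72 [ 0.5816 -0.1231  0.06  ]
blank_stop_end [223.3  67.7] 0.97 [ 0.4825 -0.0737  0.06  ]
[-0.5325  0.1026  1.7179  0.      1.3179  0.183 ]
stop [311.3, 194.1] [ 0.5836 -0.1185  0.06  ]
lever_grip [429.9, 233.3] [ 0.4693 -0.4788  0.06  ]
blank_stop_end [295.9, 225.5] [ 0.4869 -0.0716  0.06  ]
```

View pics/w3.png

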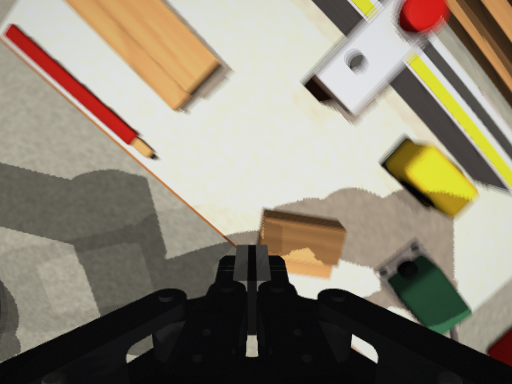

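The lever is back at rest. The wrist view shows the blank's right-hand end at (223,67), the stop at (345,37) and the pencil clear of the grasp place.

>>> apply_moves(deltas=[85, 30, -24, 0, -7, 85, 61, -48, 0, -14, 85, 91, -72, 0, -21, 85, 121, -95, 5, -28, 85, 152, -119, 15, -35, 85, 182, -143, 25, -42, 85, 212, -167, 40, -43.6, 85, 242, -191, 50, -43.6, 85, 242, -191, 50, -43.6, 85, 242, -191, 50, -43.6])

```text
clock: 6.97
position: [0.4442, 0.1361, 0.2014]
ee_rot: [-0.0, 0.69, 0.724, -0.001]
contact_force: [-0.1, -0.5, 0.2]
width: 0.0851
gripper_force: 0.0
```

```bash
python3 m3.py w4 blank_mid:.077 blank_saw_end:.06
```

```text
6.9667 [0.4442 0.1361 0.2014] [-0.0005  0.6899  0.7239 -0.0008] [-0.0618 -0.5229  0.1749] 0.08507912201497123
blank_mid [250.9 151.9] 0.8 [0.4421 0.175  0.077 ]
```

View pics/w4.png

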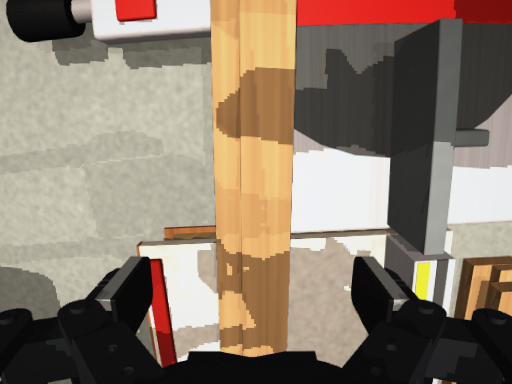

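>>> apply_moves(deltas=[85, 0, 0, 35, 0, 85, 0, 0, 70, 0, 85, 0, 0, 95, 0, 85, 0, 0, 110, 0, 85, 0, 0, 121, 0, 85, 0, 0, 121, 0, 50, 0, 0, 121, 0, 50, 0, 0, 121, 0, 50, 0, 0, 121, 0, 50, 0, 0, 121, 0, 50, 0, 0, 121, 0, 50, 0, 0, 121, 0], squeeze=40)

```text
clock: 8.12
position: [0.4452, 0.1346, 0.0826]
ee_rot: [0.001, 0.691, 0.723, 0.001]
contact_force: [0.5, -3.9, 7.8]
width: 0.0554
gripper_force: 44.6
```

>>> apply_moves(deltas=[50, 0, 0, -3, 0, 50, -3, 8, -3, -1, 50, -9, 18, -3, -2, 50, -16, 28, -3, -2.8, 50, -24, 38, -3, -2.8, 50, -32, 48, -3, -2.8, 50, -40, 56, -3, -2.8, 50, -46, 61, -3, -2.8, 50, -48, 64, -3, -2.8, 50, -48, 64, -3, -2.8])

```text
clock: 8.95
position: [0.5081, 0.0907, 0.0845]
ee_rot: [-0.003, 0.673, 0.739, -0.001]
contact_force: [-5.6, 3.6, 2.4]
width: 0.055
gripper_force: 51.0
```

```bash
cat > m4.py <<'E'
from h import *
import sys
np.set_printoptions(precision=4,suppress=True)
s=get_state(); print(s["position"],s["ee_rot"],s["contact_force"])
t=get_image("top"); sc=get_image("scene"); w=get_image("wrist"); save(w,sys.argv[1]+"w"); save(t,sys.argv[1]+"t"); save(sc,sys.argv[1]+"s")
for q,z in [("stop",.06),("blank_stop_end",.06),("blank_saw_end",.06),("blank_mid",.077),("fence",.06)]:
    for n,i in (("t",t),("s",sc),("w",w)):
        for r in place_of(q,i)[:1]: print(q,n,np.round(r["point"],1),round(r["score"],2),atz(i,r["point"],z))
c=lambda i,a,b,u,v:cv2.resize(i["frame"][a:b,u:v],(800,int(800*(b-a)/(v-u))),interpolation=cv2.INTER_CUBIC)
cv2.imwrite("pics/"+sys.argv[1]+"c.png",np.vstack([c(t,170,260,220,420)[:300],c(sc,150,240,170,370)[:300]])[:600,:,::-1])
E
python3 m4.py a
```

```text
[0.5081 0.0907 0.0845] [-0.0028  0.6734  0.7393 -0.0009] [-5.5955  3.5696  2.4292]
stop t [314.7 193. ] 0.85 [ 0.5871 -0.1289  0.06  ]
stop s [228.9 195.7] 0.58 [ 0.5953 -0.1128  0.06  ]
blank_stop_end t [310.6 200.2] 0.91 [ 0.5647 -0.1163  0.06  ]
blank_stop_end s [237.5 190.5] 0.85 [ 0.5556 -0.1137  0.06  ]
blank_saw_end t [150.  216.5] 0.8 [0.5067 0.3743 0.06  ]
blank_saw_end s [378.7 251.6] 0.9 [0.502  0.3833 0.06  ]
blank_mid t [229.9 221.1] 0.95 [0.4961 0.1275 0.077 ]
blank_mid w [250.9 183.7] 0.6 [0.5047 0.1293 0.077 ]
fence t [279.4 199.9] 0.82 [ 0.5642 -0.0209  0.06  ]
fence s [254.8 204.1] 0.94 [ 0.5717 -0.0184  0.06  ]
fence w [249.7 175.8] 0.55 [0.5041 0.1294 0.06  ]
```

>>> apply_moves(deltas=[50, -2, 0, 0, 0, 50, -4, 0, 0, 0, 50, -6, 0, 0, 0, 50, -6, 0, 0, 0])

```text
clock: 10.18
position: [0.509, 0.0849, 0.0846]
ee_rot: [-0.002, 0.673, 0.74, -0.0]
contact_force: [-4.0, 4.6, 2.2]
width: 0.0549
gripper_force: 50.3
```

View pics/ac.png

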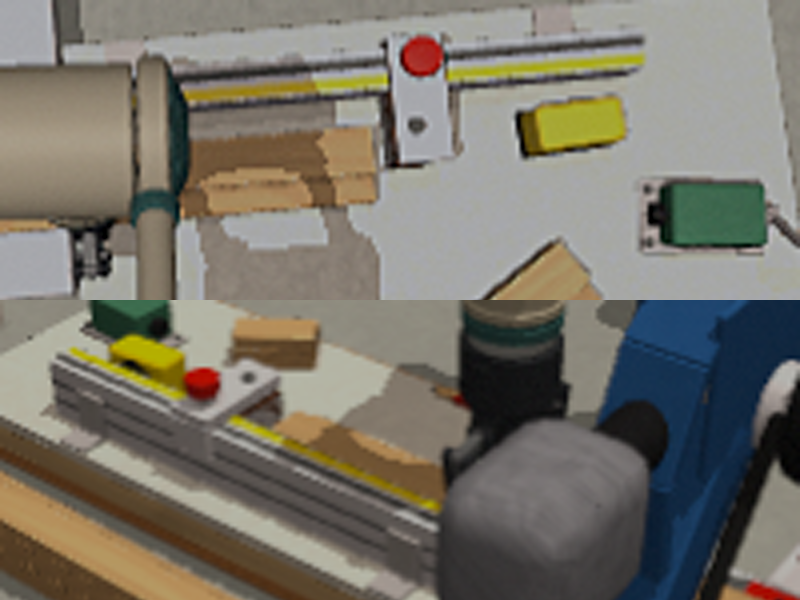

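The crop, taken before the last 6 mm, shows the blank end (378,165) a few mm short of the stop block's left face (386,160), still well in front of the fence. Creeping on until contact.

>>> apply_moves(deltas=[50, -1.5, 0, 0, 0, 50, -3, 0, 0, 0, 50, -4, 0, 0, 0, 50, -4, 0, 0, 0])

```text
clock: 10.52
position: [0.5096, 0.081, 0.0847]
ee_rot: [-0.002, 0.673, 0.74, -0.0]
contact_force: [-4.3, 3.7, 2.1]
width: 0.0551
gripper_force: 50.2
```

>>> apply_moves(deltas=[50, -1.5, 0, 0, 0, 50, -3, 0, 0, 0, 50, -4, 0, 0, 0, 50, -4, 0, 0, 0])

```text
clock: 10.85
position: [0.5099, 0.0784, 0.0847]
ee_rot: [-0.003, 0.673, 0.739, 0.001]
contact_force: [-4.8, 8.1, 1.3]
width: 0.0549
gripper_force: 50.3
```

>>> apply_moves(deltas=[50, -1, 0, 0, 0, 50, -2, 0, 0, 0, 50, -2, 0, 0, 0])

```text
clock: 11.1
position: [0.51, 0.0783, 0.0848]
ee_rot: [-0.004, 0.673, 0.739, 0.002]
contact_force: [-4.3, 15.6, 2.6]
width: 0.0549
gripper_force: 50.3
```

>>> apply_moves(deltas=[50, 1.5, 0, 0, 0, 50, 2.5, 0, 0, 0, 66, 2.5, 0, 0, 0, 66, 2.5, 0, 0, 0, 66, 2.5, 0, 0, 0, 66, 2.5, 0, -15, 0, 66, 2.5, 0, -45, 0, 66, 2.5, 0, -65, 0, 66, 2.5, 0, -65, 0, 66, 2.5, 0, -65, 0])

```text
clock: 11.93
position: [0.5128, 0.0765, 0.151]
ee_rot: [0.002, 0.673, 0.74, 0.002]
contact_force: [-0.6, 1.1, -0.6]
width: 0.0661
gripper_force: 0.0
```

>>> apply_moves(deltas=[60, 3, -4, -10, 7, 60, 6, -8, -10, 14, 60, 9, -12, -10, 21, 60, 12, -16, -10, 28, 60, 15, -20, -10, 35, 60, 18, -24, -10, 42, 60, 22, -28, -10, 49, 60, 24, -29, -10, 56, 60, 24, -29, -10, 63, 60, 24, -29, -10, 70, 60, 24, -29, -10, 77, 60, 24, -29, -10, 84])

```text
clock: 12.93
position: [0.4796, 0.0977, 0.1581]
ee_rot: [-0.0, 0.995, 0.096, -0.001]
contact_force: [0.1, -0.0, 0.5]
width: 0.0596
gripper_force: 0.0
```

>>> apply_moves(deltas=[60, 0, 0, 10, 6, 60, 0, 0, 30, 6, 60, 0, 0, 36, 6, 60, 0, 0, 36, 6])

```text
clock: 13.27
position: [0.4782, 0.0976, 0.1209]
ee_rot: [0.0, 0.999, 0.047, -0.003]
contact_force: [0.7, -0.1, 0.1]
width: 0.0596
gripper_force: 0.0
```

```bash
python3 m3.py b blank_mid:.077 stop:.06 blank_stop_end:.06 fence:.06
```

```text
13.2667 [0.4782 0.0976 0.1209] [ 0.      0.9989  0.0472 -0.003 ] [ 0.6538 -0.1487  0.0577] 0.05964647660973643
blank_mid [219.1 186.7] 0.7 [0.5069 0.1167 0.077 ]
blank_mid [476.4  84.1] 0.38 [ 0.571  -0.0051  0.077 ]
fence [476.6  87.9] 0.81 [ 0.5716 -0.0166  0.06  ]
```

View pics/b.png

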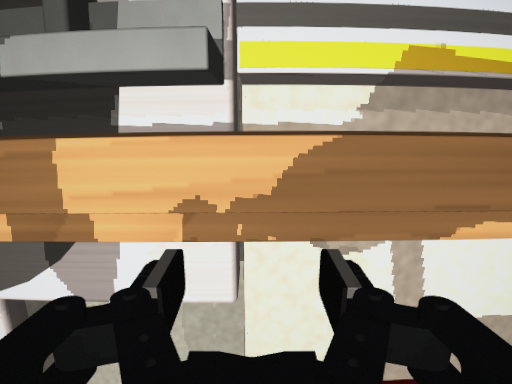

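The blank runs level across the view: back edge at row 133, wall line at row 212 and front edge at row 242. It is parallel to the fence, with the fingertips just in front at row 250.

```bash
python3 - <<'E'
from h import *
np.set_printoptions(precision=4,suppress=True)
i=get_image("wrist"); T=np.array(get_state()["position"])
for n,p,z in [("back",(250,135),.094),("wall",(250,212),.094),("front",(250,241),.08),("fencefoot L",(300,78),.115)]: print(n,atz(i,p,z),atz(i,p,z)-T)
print(place_of("tape",get_image("top"))[:1])
E
```

```text
back [0.5381 0.1037 0.094 ] [ 0.0572  0.0058 -0.03  ]
wall [0.5021 0.1003 0.094 ] [ 0.0211  0.0024 -0.03  ]
front [0.482  0.0985 0.08  ] [ 0.0011  0.0006 -0.044 ]
fencefoot L [0.5624 0.0869 0.115 ] [ 0.0814 -0.011  -0.009 ]
[{'point': [362.3, 206.1], 'score': 0.59}]
```

>>> apply_moves(deltas=[60, 7, 0, 0, 0, 60, 7, 0, 12, 0, 60, 7, 0, 20, 0, 60, 7, 0, 22, 0, 60, 7, 0, 24, 0, 60, 7, 0, 24, 0])

```text
clock: 14.17
position: [0.4871, 0.0985, 0.0989]
ee_rot: [0.0, 0.999, 0.047, -0.0]
contact_force: [-0.7, -0.2, 1.1]
width: 0.06
gripper_force: 0.0
```

>>> apply_moves(deltas=[60, 0, 0, 1, 0, 60, 0, 0, 2, 0, 60, 0, 0, 2.5, 0, 60, 0, 0, 2.5, 0])

```text
clock: 14.5
position: [0.4874, 0.0985, 0.0969]
ee_rot: [0.0, 0.999, 0.047, 0.0]
contact_force: [-0.2, 0.3, -0.7]
width: 0.0602
gripper_force: 0.0
```

>>> apply_moves(deltas=[60, 0, 0, 1, 0, 60, 0, 0, 2, 0, 60, 0, 0, 3, 0, 60, 0, 0, 3, 0])

```text
clock: 14.83
position: [0.4872, 0.0985, 0.0936]
ee_rot: [0.0, 0.999, 0.047, -0.0]
contact_force: [-0.7, 0.9, -0.6]
width: 0.0597
gripper_force: 0.0
```

>>> apply_moves(deltas=[60, 0, 0, 1, 0, 60, 0, 0, 2, 0, 60, 0, 0, 3, 0, 60, 0, 0, 4, 0, 60, 0, 0, 4, 0])

```text
clock: 15.25
position: [0.4875, 0.0985, 0.0919]
ee_rot: [0.0, 0.999, 0.047, 0.0]
contact_force: [-4.0, -1.5, 16.4]
width: 0.0602
gripper_force: 8.2
```

Floor contact at TCP z ≈ 0.092. Easing to a light load and pushing in towards the fence.

>>> apply_moves(deltas=[60, 0, 0, -1.5, 0, 60, 2, 0, -1.5, 0, 60, 5, 0, -1.5, 0, 60, 8, 0, -1.5, 0, 60, 11, 0, -1.5, 0, 60, 14, 0, -1.5, 0, 60, 17, 0, -1.5, 0, 60, 20, 0, -1.5, 0, 60, 22, 0, -1.5, 0, 60, 22, 0, -1.5, 0])

```text
clock: 16.08
position: [0.5038, 0.1003, 0.0919]
ee_rot: [0.0, 0.999, 0.048, -0.006]
contact_force: [-12.3, -0.4, 18.7]
width: 0.0598
gripper_force: 11.8
```

```bash
python3 m4.py c | grep -v mid
```

```text
[0.5038 0.1003 0.0919] [ 0.0002  0.9988  0.0478 -0.0057] [-12.2999  -0.4097  18.7189]
stop t [313.7 192.4] 0.89 [ 0.589  -0.1258  0.06  ]
stop s [226.7 195. ] 0.82 [ 0.5974 -0.121   0.06  ]
blank_stop_end t [311.4 192.7] 0.89 [ 0.5879 -0.1188  0.06  ]
blank_stop_end s [231.8 190.3] 0.65 [ 0.5675 -0.1286  0.06  ]
blank_saw_end t [152.5 209.8] 0.97 [0.5273 0.3676 0.06  ]
fence t [279.9 195.2] 0.73 [ 0.5787 -0.0223  0.06  ]
fence s [257.  205.4] 0.68 [ 0.572  -0.0085  0.06  ]
fence w [506.2 142.3] 0.83 [ 0.5706 -0.0163  0.06  ]
```

>>> apply_moves(deltas=[60, 0, 0, -1, 0, 60, 0, 0, -1.6, 0, 60, 2, 0, -1.6, 0, 60, 4, 0, -1.6, 0, 60, 6, 0, -1.6, 0, 60, 6, 0, -1.6, 0])

```text
clock: 17.48
position: [0.5119, 0.1009, 0.0922]
ee_rot: [0.0, 0.999, 0.048, -0.004]
contact_force: [-9.6, -1.6, 6.9]
width: 0.0602
gripper_force: 4.7
```

>>> apply_moves(deltas=[60, 1.5, 0, 0, 0, 60, 3, 0, 0, 0, 60, 4.5, 0, 0, 0, 60, 4.5, 0, 0, 0])

```text
clock: 17.82
position: [0.5121, 0.101, 0.0921]
ee_rot: [0.0, 0.999, 0.048, -0.009]
contact_force: [-17.1, -2.0, 13.9]
width: 0.0603
gripper_force: 9.0
```

```bash
python3 - <<'E'
from h import *
np.set_printoptions(precision=4,suppress=True)
t=get_image("top"); sc=get_image("scene"); w=get_image("wrist")
c=lambda i,a,b,u,v,W,H:cv2.resize(i["frame"][a:b,u:v],(W,H),interpolation=cv2.INTER_CUBIC)
A=c(t,180,225,290,350,400,300); B=c(sc,165,210,210,270,400,300); C=c(w,60,210,0,512,800,300)
cv2.imwrite("pics/d.png",np.vstack([np.hstack([A,B]),C])[:,:,::-1])
for q in ["blank_stop_end","blank_saw_end","stop"]:
    for i in (t,sc):
        for r in place_of(q,i)[:1]: print(q,np.round(r["point"],1),r["score"],atz(i,r["point"],.06))
E
```

```text
blank_stop_end [312.9 193.9] 0.64 [ 0.5843 -0.1234  0.06  ]
blank_stop_end [230.5 192.9] 0.61 [ 0.5808 -0.1207  0.06  ]
blank_saw_end [151.  208.6] 0.83 [0.531  0.3725 0.06  ]
blank_saw_end [370.2 255. ] 0.94 [0.5293 0.3727 0.06  ]
stop [311.7 194.4] 0.81 [ 0.5827 -0.1197  0.06  ]
stop [227.5 193.9] 0.69 [ 0.5914 -0.1237  0.06  ]
```

View pics/d.png

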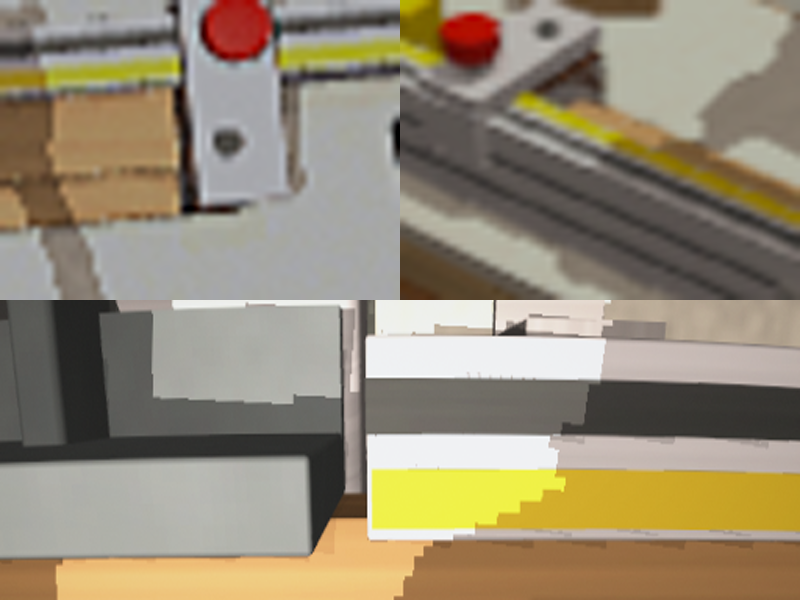

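The top crop shows the blank's end (180,150) meeting the dark stop block, with its back edge on the fence. I'll confirm the stop contact by dragging right under load.

>>> apply_moves(deltas=[60, -1.5, 0, 0, 0, 60, -1.5, 0, 0, 0, 60, -1.5, 1, 0, 0, 60, -1.5, 2, 0, 0, 60, -1.5, 2, 0, 0])

```text
clock: 18.68
position: [0.512, 0.1009, 0.092]
ee_rot: [-0.001, 0.999, 0.047, -0.007]
contact_force: [-13.9, 4.2, 9.8]
width: 0.0601
gripper_force: 11.2
```

>>> apply_moves(deltas=[60, -1, 0, 0, 0, 60, -1, 1, 0, 0, 60, -1, 2, 0, 0, 60, -1, 2, 0, 0])

```text
clock: 19.02
position: [0.512, 0.1007, 0.092]
ee_rot: [-0.003, 0.999, 0.047, -0.006]
contact_force: [-13.4, 12.7, 8.6]
width: 0.0604
gripper_force: 14.1
```

>>> apply_moves(deltas=[60, -1.5, 0, 0, 0, 60, -1.5, 1, 0, 0, 60, -1.5, 2, 0, 0, 60, -1.5, 3, 0, 0, 60, -1.5, 3, 0, 0])

```text
clock: 19.43
position: [0.5124, 0.0963, 0.0921]
ee_rot: [-0.002, 0.999, 0.047, -0.004]
contact_force: [-10.3, 7.1, 6.4]
width: 0.0598
gripper_force: 6.3
```

```bash
cat > e.py <<'E'
from h import *
np.set_printoptions(precision=4,suppress=True)
t=get_image("top"); sc=get_image("scene")
for q in ["blank_stop_end","blank_saw_end","stop"]:
    for i in (t,sc):
        for r in place_of(q,i)[:1]: print(q,np.round(r["point"],1),r["score"],atz(i,r["point"],.06))
# profile of the wood ends, top view, along rail just behind front (blue/red ratio)
f=np.mean([t["frame"].astype(float)]+[get_image("top")["frame"].astype(float) for _ in range(2)],0)
for r in range(196,212,2): print(r,np.round(f[r,308:322,2]/f[r,308:322,0],2))
save(t,"e")
p=cv2.imread("pics/ct.png")[:,:,::-1].astype(float)
print("before");
for r in range(196,212,2): print(r,np.round(p[r,308:322,2]/p[r,308:322,0],2))
E
python3 e.py
```

```text
blank_stop_end [312.5 190.6] 0.88 [ 0.5945 -0.1222  0.06  ]
blank_stop_end [230.  193.7] 0.84 [ 0.5851 -0.1185  0.06  ]
blank_saw_end [152.6 209.7] 0.68 [0.5277 0.3673 0.06  ]
blank_saw_end [370.  254.4] 0.83 [0.5276 0.3711 0.06  ]
stop [311.2 193.5] 0.9 [ 0.5854 -0.1182  0.06  ]
stop [230.6 192.8] 0.78 [ 0.5802 -0.1208  0.06  ]
196 [0.55 0.55 0.55 0.54 0.55 0.56 0.56 0.54 0.55 0.57 0.93 1.05 1.03 1.04]
198 [0.55 0.56 0.57 0.56 0.57 0.56 0.57 0.57 0.53 0.5  0.91 1.04 1.04 1.04]
200 [0.56 0.57 0.57 0.57 0.57 0.57 0.57 0.55 0.59 0.85 0.7  1.05 1.03 1.04]
202 [0.56 0.55 0.56 0.55 0.55 0.55 0.55 0.54 0.66 0.71 0.51 1.04 1.05 1.04]
204 [0.56 0.56 0.56 0.57 0.55 0.56 0.61 0.57 0.69 0.54 0.57 0.96 1.05 1.04]
206 [0.51 0.53 0.52 0.51 0.51 0.5  0.5  0.51 0.58 0.98 0.66 0.93 1.05 1.04]
208 [0.56 0.56 0.56 0.57 0.57 0.56 0.55 0.53 0.55 1.02 0.45 0.89 1.05 1.04]
210 [0.56 0.56 0.56 0.56 0.56 0.55 0.55 0.54 0.6  0.99 0.8  0.54 1.   0.94]
before
196 [0.76 0.76 0.64 0.66 0.55 0.57 0.53 0.54 0.63 0.57 0.91 1.04 1.04 1.04]
198 [0.53 0.54 0.54 0.54 0.55 0.55 0.54 0.53 0.52 0.47 0.91 1.05 1.04 1.04]
200 [0.55 0.55 0.55 0.56 0.56 0.55 0.54 0.56 0.68 0.87 0.69 1.05 1.04 1.04]
202 [0.58 0.59 0.58 0.58 0.57 0.59 0.58 0.57 0.6  0.75 0.47 1.04 1.05 1.03]
204 [0.54 0.54 0.54 0.54 0.55 0.54 0.55 0.54 0.57 0.64 0.61 0.96 1.05 1.04]
206 [0.57 0.55 0.55 0.56 0.55 0.55 0.57 0.55 0.55 0.79 0.66 0.92 1.05 1.04]
208 [0.52 0.54 0.52 0.65 0.52 0.51 0.55 0.5  0.54 0.91 0.56 0.89 1.05 1.04]
210 [0.56 0.57 0.56 0.57 0.56 0.55 0.55 0.52 0.62 1.   0.86 0.59 0.99 0.92]
```

```bash
cat > g.py <<'E'
from h import *
np.set_printoptions(precision=4,suppress=True)
w=get_image("wrist"); g=w["frame"].astype(float); save(w,"g")
r=g[:,:,2]/(g[:,:,0]+1)  # wood ~.55, grey ~1
for c in range(10,512,40): 
    x=r[:,c]<.68; ch=[i for i in range(100,260) if x[i]!=x[i-1]]
    print(c,ch)
def line(z,pts):
    P=np.array([atz(w,p,z) for p in pts]); m=np.polyfit(P[:,1],P[:,0],1); return P,m
np.save("g.npy",g)
t=get_image("top")["frame"].astype(float)
for c in (250,262,274,286,298,308): print(c,[tuple(t[k,c].astype(int)) for k in range(190,206,2)])
E
python3 g.py
```

```text
10 [188]
50 [187]
90 [187]
130 [187]
170 [186, 258]
210 [157]
250 [143, 173, 179]
290 [143, 173, 179]
330 [143, 173, 179, 258]
370 [143, 173, 179]
410 [143, 174, 179]
450 [144, 174, 179]
490 [145, 174, 179]
250 [(np.int64(56), np.int64(51), np.int64(45)), (np.int64(54), np.int64(49), np.int64(40)), (np.int64(57), np.int64(51), np.int64(44)), (np.int64(72), np.int64(65), np.int64(58)), (np.int64(69), np.int64(62), np.int64(53)), (np.int64(82), np.int64(75), np.int64(63)), (np.int64(83), np.int64(76), np.int64(65)), (np.int64(85), np.int64(77), np.int64(66))]
262 [(np.int64(6), np.int64(26), np.int64(21)), (np.int64(24), np.int64(36), np.int64(35)), (np.int64(26), np.int64(44), np.int64(44)), (np.int64(26), np.int64(46), np.int64(43)), (np.int64(24), np.int64(46), np.int64(44)), (np.int64(29), np.int64(47), np.int64(44)), (np.int64(31), np.int64(51), np.int64(50)), (np.int64(31), np.int64(51), np.int64(47))]
274 [(np.int64(123), np.int64(116), np.int64(121)), (np.int64(148), np.int64(128), np.int64(55)), (np.int64(153), np.int64(132), np.int64(51)), (np.int64(85), np.int64(71), np.int6
[... 594 characters left out ...]
int64(80)), (np.int64(149), np.int64(124), np.int64(44)), (np.int64(80), np.int64(68), np.int64(64)), (np.int64(108), np.int64(80), np.int64(51)), (np.int64(114), np.int64(86), np.int64(56)), (np.int64(117), np.int64(91), np.int64(60)), (np.int64(105), np.int64(78), np.int64(51)), (np.int64(115), np.int64(86), np.int64(55))]
308 [(np.int64(166), np.int64(168), np.int64(38)), (np.int64(139), np.int64(139), np.int64(111)), (np.int64(143), np.int64(108), np.int64(74)), (np.int64(166), np.int64(131), np.int64(89)), (np.int64(167), np.int64(136), np.int64(93)), (np.int64(165), np.int64(135), np.int64(93)), (np.int64(165), np.int64(133), np.int64(91)), (np.int64(170), np.int64(137), np.int64(95))]
```

```bash
python3 - <<'E'
from h import *
np.set_printoptions(precision=4,suppress=True)
w=get_image("wrist"); g=cv2.GaussianBlur(w["frame"],(0,0),1).astype(float)
def edge(ch,lo,hi,cols,sgn):
    out=[]
    for c in cols:
        v=ch[lo-1:hi+1,c]; d=sgn*np.gradient(v)[1:-1]; k=int(d.argmax())
        if 0<k<len(d)-1 and d[k]>2:
            a,b,e=d[k-1],d[k],d[k+1]; out.append((c,lo+k+.5*(a-e)/(a-2*b+e)))
    return out
def fit(pts,z):
    P=np.array([atz(w,p,z) for p in pts]);
    for _ in range(4):
        m=np.polyfit(P[:,1],P[:,0],1); e=abs(np.polyval(m,P[:,1])-P[:,0]); P=P[e<=max(.0008,1.5*np.median(e))]
    return len(P),-np.arctan(m[0]),np.polyval(m,[.1,.372,-.12]),P[:,1].min(),P[:,1].max(),e.max()
r=g[:,:,2]-.8*g[:,:,0]
print("fence lip z.115",fit(edge(r,176,184,range(250,510,4),-1),.115))
print("saw fence z.126",fit(edge(r,183,192,range(5,180,4),-1),.126))
L=g.sum(2)
for lo,hi in ((205,225),(225,245),(245,262)):
  for s in (1,-1):
    p=edge(L,lo,hi,list(range(5,150,3))+list(range(185,320,3))+list(range(350,510,3)),s)
    if len(p)>8: print(lo,hi,s,np.round(np.median([q[1] for q in p]),1),fit(p,.094))
E
```

```text
fence lip z.115 (65, np.float64(0.09906057137644354), array([0.5599, 0.5329, 0.5817]), np.float64(0.01921417204566457), np.float64(0.10082373164164098), np.float64(0.00011465499685237024))
saw fence z.126 (44, np.float64(0.10131812637893557), array([0.56  , 0.5323, 0.5824]), np.float64(0.12079358685939157), np.float64(0.17130304095677118), np.float64(4.068368448106874e-05))
205 225 1 216.1 (81, np.float64(0.12308830833916026), array([0.5401, 0.5065, 0.5673]), np.float64(-0.003013621262020122), np.float64(0.19730364930442534), np.float64(0.0007465756459490436))
205 225 -1 207.5 (59, np.float64(0.13011689791099887), array([0.5419, 0.5063, 0.5707]), np.float64(-0.0023313751669969407), np.float64(0.09330011847387251), np.float64(0.0007125128027272165))
225 245 1 240.5 (72, np.float64(0.13184005763970033), array([0.5327, 0.4967, 0.5619]), np.float64(-0.004995866569762086), np.float64(0.1928862391739085), np.float64(0.0007015748657014376))
225 245 -1 232.7 (29, np.float64(0.14799403811875564), array([0.5369, 0.4964, 0.5697]), np.float64(0.11681072308077449), np.float64(0.1886196775695297), np.float64(0.0006359092071515082))
245 262 1 257.6 (79, np.float64(0.10080180235588214), array([0.5233, 0.4958, 0.5456]), np.float64(-0.008960799407463263), np.float64(0.14623804858877648), np.float64(0.000404014371908179))
245 262 -1 255.5 (93, np.float64(0.10262893461187879), array([0.5244, 0.4963, 0.547 ]), np.float64(0.019024283181645854), np.float64(0.19904194528398045), np.float64(0.0005607090717091312))
```

Fence and blank wall are parallel (yaw ≈ 0.100 against 0.102), and the wall line puts the back edge at x = 0.560, on the fence face. Now loading the final push.

>>> apply_moves(deltas=[60, 0.5, 0, 0.4, 0, 60, 1.2, 0, 1, 0, 60, 1.2, 0, 1, 0, 60, 1.2, 0, 1, 0, 60, 1.2, 0, 1, 0, 60, 1.2, 0, 1, 0])

```text
clock: 20.58
position: [0.5124, 0.0963, 0.092]
ee_rot: [-0.002, 0.999, 0.047, -0.005]
contact_force: [-14.3, 6.1, 15.2]
width: 0.0597
gripper_force: 9.8
```

```bash
python3 - <<'E'
from h import *
np.set_printoptions(precision=4,suppress=True)
t=get_image("top")
for r in (198,200,202,204,206,208,210): print(r,t["frame"][r,314:321].tolist())
print("end z.094",atz(t,(316.5,201),.094),"end of rebate floor",atz(t,(316.5,209),.08))
# predicted stop face columns for stop y candidates, fence frame yaw .1
a=.1; Rz=np.array([[np.cos(a),-np.sin(a)],[np.sin(a),np.cos(a)]])
F=np.array([.560+np.tan(a)*.114,-.014])
for sy in (-.109,-.107,-.105,-.103):
    print(sy,[np.round(proj(t,[*(F+Rz@[x,sy]),z]),1) for x,z in ((-.056,.11),(-.056,.06),(-.02,.094))])
s=get_state(); print(s["clock"],s["contact_force"])
E
```

```text
198 [[168, 138, 96], [178, 147, 100], [106, 80, 57], [32, 21, 13], [72, 66, 67], [178, 181, 186], [170, 171, 176]]
200 [[165, 135, 91], [174, 142, 97], [144, 120, 86], [36, 30, 31], [51, 40, 37], [181, 184, 190], [172, 173, 179]]
202 [[165, 133, 91], [169, 135, 92], [185, 167, 125], [42, 35, 32], [76, 51, 38], [179, 182, 186], [171, 173, 179]]
204 [[171, 149, 102], [175, 148, 101], [187, 164, 127], [27, 20, 11], [72, 53, 47], [164, 157, 156], [172, 173, 180]]
206 [[136, 103, 68], [156, 118, 78], [114, 88, 67], [56, 50, 55], [57, 42, 35], [104, 97, 94], [177, 180, 185]]
208 [[168, 136, 93], [171, 135, 91], [148, 119, 83], [59, 56, 59], [24, 13, 9], [70, 64, 64], [181, 185, 190]]
210 [[168, 137, 93], [170, 137, 93], [185, 161, 113], [62, 60, 62], [24, 19, 16], [76, 53, 41], [154, 152, 154]]
end z.094 [ 0.5589 -0.129   0.094 ] end of rebate floor [ 0.5363 -0.1311  0.08  ]
-0.109 [array([317.1, 211.5]), array([314.5, 212.7]), array([315. , 199.8])]
-0.107 [array([316.4, 211.5]), array([313.8, 212.8]), array([314.3, 199.8])]
-0.105 [array([315.7, 211.6]), array([313.2, 212.8]), array([313.6, 199.9])]
-0.103 [array([315. , 211.6]), array([312.5, 212.9]), array([312.9, 200. ])]
20.6333 [-14.6635   6.3319  14.6869]
```

>>> apply_moves(deltas=[60, 0.5, 0, 0, 0, 60, 1.2, 0, 0, 0, 60, 1.2, 0, 0, 0, 60, 1.2, 0, 0, 0, 60, 1.2, 0, 0, 0, 60, 1.2, 0, 0, 0])

```text
clock: 21.13
position: [0.5124, 0.0963, 0.092]
ee_rot: [-0.002, 0.999, 0.047, -0.007]
contact_force: [-16.9, 5.4, 17.4]
width: 0.0603
gripper_force: 10.8
```

Steady: about 17 N in, 17 N down and 5 N towards the stop. Handing in.

```bash
python3 -c "
from rig import *
print(sign_off())"
```

```text
the job is handed in; nothing more can be done
None
```

I handed the job in at about 21 s with the tally lever pushed to its stop and sprung back, and the blank still held at about 17 N in and 17 N down. The camera fit puts its back edge on the fence; contact with the stop block I felt when sliding it up (about 16 N), but the final pictures couldn't confirm it to the millimetre. No verdict came back.

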